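Fish the arbor nut out from under the sled cover

TASK

The big steel arbor nut has dropped under the low clear cover of the crosscut sled, where fingers do not fit. Take the bent hex key, reach in under the cover with its hooked end, get behind the nut and draw it out until it lies a good finger's width in front of the cover on the sled's open plywood floor; then put the key down and let go. Do not touch the nut with the fingers.

Things in the scene. Friction and masses are not known exactly. Their poses are not given: they have to be found in the camera images.
- hex_key: Grey L-shaped hex key, 40x146 mm, 9 thick, flat on a card mat (top z = 3) left or right of the sled. Origin: centre of the 40x146 rectangle, on the underside; z up. Long arm along y: 9 wide, centre line at x = -15.5, free end y = +73; grip it from above at y = +40. Hook (short arm) along x at the other end: y = -73 to -64, tip at x = +20; long arm's inner side x = -11, bend filled up to y = -56.
- arbor_nut: Dark steel hexagon nut, 29 mm across flats, 33 across corners, 14 high, about 60 g, lying flat under the clear cover, 38 to 55 mm behind its front edge, 5 mm right to 45 mm left of the middle. Origin: centre of its underside. The paler, narrower, 20 mm tall nut on the open floor is another one.
- cover_mouth (a point): Middle of the opening under the cover's front edge, at floor height (9 mm above the table). x: level, straight in under the cover, away from the robot; y: left; z: up. Space under the cover: y = -90 to +90 mm between wooden rails, 100 deep, 24 high, closed at the back. Cover plate: clear plastic, its top 29 mm above the floor.
- sled: Crosscut sled, fixed: plywood board 300x300 mm, 9 thick, its top is the floor. Origin: on the table right below cover_mouth, same axes. Open floor in front of the cover: x = -180 to 0, y = -150 to +150 mm. Rear fence at x = 100 to 118 mm, 50 high above the floor. Turned up to 0.2 rad.

How it is judged (in metres and radians):
On the way:
1. the hex key touches the nut while the nut is still under the cover (contact force between hex_key and arbor_nut above 0.05 N and x of arbor_nut in the frame of cover_mouth above 0 m), for 0.05 s.
At the end, for the whole second after the job is handed in: The arbor nut rests on the sled's open floor with its centre 30 to 180 mm in front of the cover's front edge (its near side then about 14 mm clear of the cover) and within 150 mm of the middle to either side; the hex key rests, let go, on the sled or table (not dropped off it) (x of arbor_nut in the frame of cover_mouth between -0.18 and -0.03 m and y of arbor_nut in the frame of cover_mouth between -0.15 and 0.15 m and z of arbor_nut in the frame of cover_mouth between -0.004 and 0.018 m and linear speed of each of arbor_nut, hex_key below 0.02 m/s and height (world z) of hex_key between -0.01 and 0.06 m); the robot touches nothing.
It fails at once if the fingers touch the nut (contact force between the fingers and arbor_nut above 0.5 N).
It also fails if it takes over 48 s, if anything falls off the work surface, if the arm or the gripper's body presses on something with over 40 N, if the wrist force passes 120 N, or if a joint passes its speed limit or range.

ROBOT

A 7-joint arm with a two-finger parallel gripper is mounted at the origin on a cart in front of the work surface, level with it; the furniture and walls round the work are solid. World frame = base frame: x ahead of the robot, y to its left, z up, the work surface at z = 0. Lengths are in m, angles in degrees, forces in N, time in s.
With the tool pointing down it reaches from about 0.425 to 0.875 m from the base axis. Payload 8.4 kg.
Tool frame: the origin (TCP) lies midway between the tips of the shut fingers; the grasp point (between the pads) lies 19 mm behind it; z points along the fingers, y is the line along which they close (so a half turn about z gives the same grasp; the last joint's range is limited). The gripper opens to 87 mm and grips with 3 to 60 N. Pads are 19 mm wide; open, the fingers measure 117 mm over their backs; the gripper's body (75 mm by 190 mm) begins 51 mm behind the grasp point.
Start: joints at [67.139, 19.091, 2.286, 83.961, -0.768, 76.965, -3.352], TCP at [0.192, -0.621, 0.223] pointing down, gripper open.
Joint ranges: [-147.57, 147.57], [-21.85, 119.76], [-74.77, 79.35], [14.55, 137.4], [-85.83, 265.84], [4.83, 119.75], [-152.11, 152.11]. Speed limits (degrees/s): [127.2, 127.2, 159.86, 159.86, 180, 180, 180].

INTERFACE

Orientations are given as a 3x3 rotation matrix whose columns are the frame's x, y, z axes.
In Python, from rig import status, vision, job gives the robot as it stands.
- The arm moves only by the shell command python3 -m pendant 'ROWS' [FORCE]. ROWS is text: rows parted by semicolons, each of 7 numbers parted by spaces: the shift along the tool's x, y, z in m, then the turn, a rotation vector about the tool's x, y, z in rad, then the closure, from -1 (fully open) to 1 (shut). A call has 1 to 10 rows; each row is the pose to reach, as a shift and turn from the pose commanded when the call began, along the tool's axes at that moment; what a row does not reach only later rows make up. A row lasts 1/12 s, in which the tool goes at most 41.7 mm and 7.16 degrees, less where a joint would pass 70% of its speed; a pose out of reach is approached as far as the arm can. A call with a gripper value outside its range is refused whole. The fingers move at their own pace and stop on an object; FORCE is the grip in N (left out, the last holds). Time passes only in rows, so rows that repeat a pose let the fingers close. It gives the time, the measured TCP pose, the force, the opening and the grip force at its end, in the units of the state.
- status.get_state(): the state, without advancing time (a new reading comes with each control period).
- vision.capture(name): name is "side" or "top" or "wrist"; returns (picture, depth): 384x512x3 uint8, blue, green, red; 384x512 float32, m along the optical axis (not along the pixel's ray), 0 where there is no reading.
- vision.get_calibration(name): a dict with "intrinsics" (3x3 intrinsics, pixels), "k1" (the pictures are not rectified: a ray, as slopes to the right and down, at radius r is drawn at 1 + k1 r^2 times it, then the intrinsics apply), "R" (3x3) and "t" (3): a world point X has camera coordinates R X + t. Camera axes: x right, y down, z forward; pixel columns grow to the right and rows downward; lengths in m; the calibration is good to about 2 mm. A picture is of the moment at which its call begins: read the wrist's pose just before it. get_calibration takes no time and is no camera call; for the wrist camera it gives the pose at the moment of the call.
- job.finish_job(): hands the job in; it is judged then, once.
The state is a dict: "time": time; "joint_positions": joint angles; "dq": joint speeds; "tau": joint torques, N m; "ee_pos": TCP position; "eef_rot": TCP orientation; "contact_force": force on the tool from outside, world axes, zero at the start; "moment": the same for the moment, N m; "opening": finger opening in m; "gripper_force": force on a finger pad.
Only numpy, scipy, OpenCV 4.12 (cv2) and the standard library are available. Lean on these libraries where they do the work, as an engineer would, in place of code of your own. Each camera call takes 0.05 s, during which the arm holds its last target. There are 200 camera calls.

## Working session

There is one attempt and no reset: what is moved stays moved. The work goes in short steps, Python scripts to look and compute and a shell command to move; the robot and the scene stay as the last step left them, time stands still between calls to the robot, and variables do not carry over. Pictures are saved under pics/ and viewed, at most 10 in all, crops included, and the job is handed in when it is done.

```bash
mkdir -p pics; ls
python3 - <<'E'
from rig import status,vision
import cv2,numpy as np
s=status.get_state();print(s['time'],s['ee_pos'],s['eef_rot'],s['opening'])
for n in('top','side'):
    p,d=vision.capture(n);cv2.imwrite(f'pics/{n}0.png',cv2.resize(p,(800,600),interpolation=cv2.INTER_CUBIC));np.save(f'pics/{n}0d.npy',d);cv2.imwrite(f'pics/{n}0raw.png',p)
    c=vision.get_calibration(n);print(n,c)
E
```

```text
pics
0.0 [ 0.19181451 -0.62055063  0.22164721] [[ 9.55381658e-01  2.95373512e-01 -6.12607792e-04]
 [ 2.95374118e-01 -9.55380426e-01  1.54019545e-03]
 [-1.30340554e-04 -1.65242297e-03 -9.99998626e-01]] 0.08685663180387922
top {'intrinsics': array([[348.35259106,   0.        , 256.03533095],
       [  0.        , 348.35259106, 190.25755071],
       [  0.        ,   0.        ,   1.        ]]), 'k1': -0.07397064272735102, 'R': array([[-0.02092308, -0.99974727,  0.00822273],
       [-0.99679974,  0.0202253 , -0.07733831],
       [ 0.07715246, -0.00981457, -0.996971  ]]), 't': array([6.49800419e-04, 5.71230727e-01, 1.02530668e+00])}
side {'intrinsics': array([[352.59225545,   0.        , 250.4401982 ],
       [  0.        , 352.59225545, 189.35263023],
       [  0.        ,   0.        ,   1.        ]]), 'k1': 0.03128371659700962, 'R': array([[ 0.99828765,  0.05627651,  0.01596005],
       [ 0.03489575, -0.35395905, -0.93460969],
       [-0.04694737,  0.93356625, -0.35531676]]), 't': array([-0.56035508,  0.01513189,  1.08745809])}
```

View pics/top0.png

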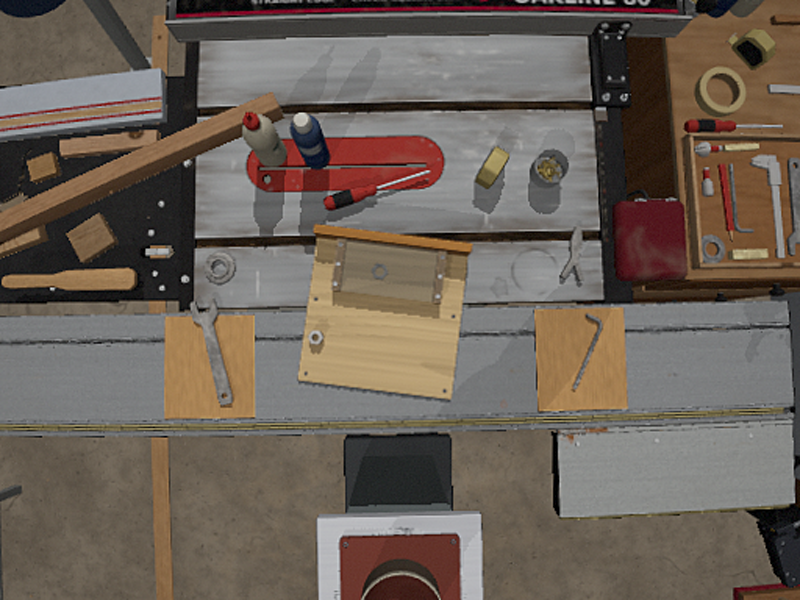

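View pics/side0.png

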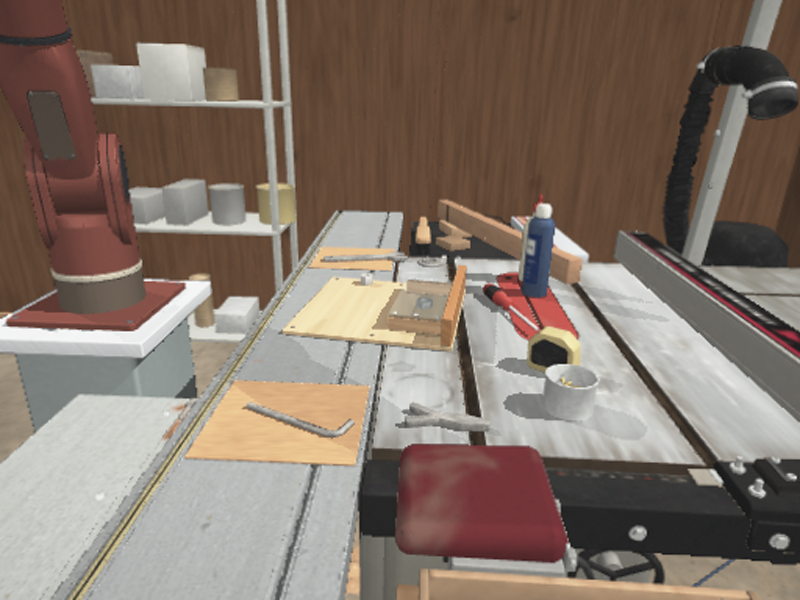

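The top view shows the key on the right mat at about (590,350), with its hook at the far end. The nut is under the cover at (380,271), the decoy nut is at (316,338), and the spanner is on the left. I'll enlarge these next.

Run:
```python
import cv2,numpy as np
p=cv2.imread('pics/top0raw.png')
a=cv2.resize(p[190:270,335:410],None,fx=7.4,fy=7.4,interpolation=cv2.INTER_CUBIC)[:,:]
a=cv2.resize(p[190:270,350:400],(375,600),interpolation=cv2.INTER_CUBIC)  # x7.5
b=cv2.resize(p[140:260,185:305],(425,600)) if 0 else cv2.resize(p[140:260,185:305],(420,420),interpolation=cv2.INTER_CUBIC) #x3.5
o=np.zeros((600,800,3),np.uint8);o[:,:375]=a;o[:420,380:]=b
cv2.imwrite('pics/crop0.png',o)
```

```text
(no output)
```

View pics/crop0.png

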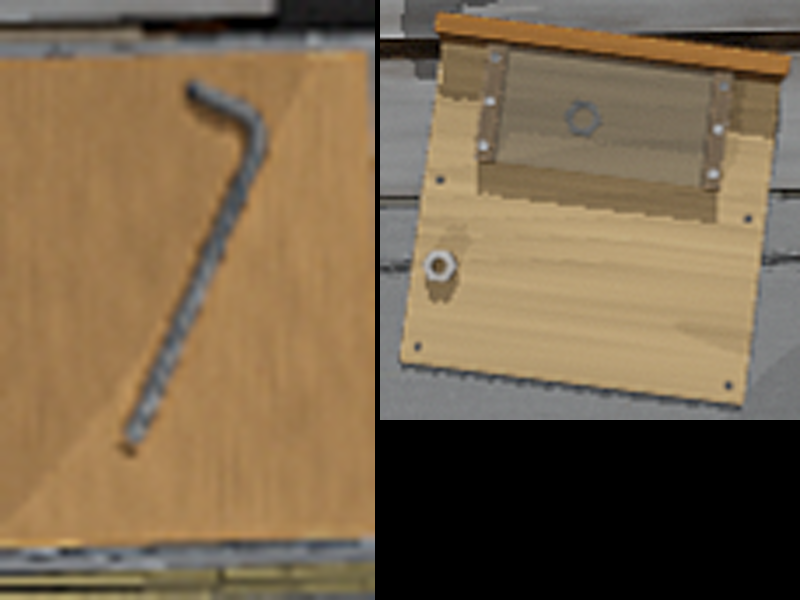

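The key's tip is at raw (375.3,201.7), its outer bend at (385.3,206.3) and its free end at (367.1,249.3). The nut's centre is at (243,173.7). The cover's front edge runs from (213.5,186) to (281,194).

```bash
cat > h.py <<'E'
import numpy as np,cv2
from rig import status,vision
def w(c,uv,z):
    uv=np.array(uv,float).reshape(-1,1,2)
    n=cv2.undistortPoints(uv,c['intrinsics'],np.array([c['k1'],0,0,0,0])).reshape(-1,2)
    C=-c['R'].T@c['t'];out=[]
    for a in n:
        r=c['R'].T@np.array([*a,1]);out.append((C+r*(z-C[2])/r[2]))
    return np.array(out)[:,:2]
def pj(c,X):
    X=np.atleast_2d(X).astype(float)
    return cv2.projectPoints(X,cv2.Rodrigues(c['R'])[0],c['t'],c['intrinsics'],np.array([c['k1'],0,0,0,0]))[0].reshape(-1,2)
E
python3 - <<'E'
from h import *
np.set_printoptions(precision=4,suppress=True)
c=vision.get_calibration('top')
tip,bend,free=k=w(c,[(375.3,201.7),(385.3,206.3),(367.1,249.3)],.012)
print(k,np.linalg.norm(free-bend),np.linalg.norm(tip-bend),np.degrees(np.arctan2(*(free-bend)[::-1])))
R=lambda x,y:(185+(x-380)/3.5,140+y/3.5)
nl,nr=b=w(c,[R(402,362),R(742,406)],.009);print('near corners',b,np.linalg.norm(nl-nr))
yaw=np.arctan2(*(nl-nr)[::-1])-np.pi/2;print('yaw',np.degrees(yaw))
f=w(c,[R(437,13),R(790,60)],.059);print('fence',f,np.linalg.norm(f[0]-f[1]),np.degrees(np.arctan2(*(f[0]-f[1])[::-1])-np.pi/2))
cv=w(c,[R(478,163),R(718,190)],.038);print('cover',cv)
o=(nl+nr)/2+.18*np.array([np.cos(yaw),np.sin(yaw)]);print('mouth',o, 'by cover',cv.mean(0))
n=w(c,[R(583,118)],.02)[0];d=n-o
S=np.array([[np.cos(yaw),-np.sin(yaw)],[np.sin(yaw),np.cos(yaw)]])
print('nut',n,S.T@d,'decoy',S.T@(w(c,[R(439,266)],.029)[0]-o))
# model overlay check for key: fit
L=[(-20,73),(-11,73),(-11,-56),(-3,-64),(20,-64),(20,-73),(-20,-73)]
from scipy.optimize import least_squares
mod=np.array([(20,-68.5),(-18,-71),(-15.5,73)])/1e3
def tf(p):
    return np.array([p[0],p[1]])+mod@np.array([[np.cos(p[2]),-np.sin(p[2])],[np.sin(p[2]),np.cos(p[2])]]).T
r=least_squares(lambda p:(tf(p)-k).ravel(),[*k.mean(0),np.arctan2(*(free-bend)[::-1])-np.pi/2]);print(r.x,r.fun,np.degrees(r.x[2]))
a=r.x[2];g=r.x[:2]+np.array([[np.cos(a),-np.sin(a)],[np.sin(a),np.cos(a)]])@[-.0155,.04];print('grip',g)
E
```

```text
[[ 0.5293 -0.3759]
 [ 0.5145 -0.4065]
 [ 0.3854 -0.3444]] 0.14328195932902762 0.03407138856021424 154.27788996836648
near corners [[ 0.4152  0.1874]
 [ 0.3715 -0.1047]] 0.29536482821086996
yaw -8.504524803329202
fence [[ 0.7086  0.1471]
 [ 0.6629 -0.1479]] 0.2985648168668976 -8.809261208335444
cover [[ 0.5834  0.1163]
 [ 0.5564 -0.0863]]
mouth [0.5714 0.0148] by cover [0.5699 0.015 ]
nut [0.6223 0.0272] [0.0484 0.0198] decoy [-0.0937  0.1243]
[ 0.4584 -0.3619  1.122 ] [-0.0005  0.0022  0.     -0.0024  0.0005  0.0002] 64.28591874203633
grip [ 0.4157 -0.3585]
```

```bash
r="0.291 -0.184 0.07 0 0 0.749 -1"; python3 -m pendant '0.291 -0.184 0.07 0 0 0.749 -1;0.291 -0.184 0.07 0 0 0.749 -1;0.291 -0.184 0.07 0 0 0.749 -1;0.291 -0.184 0.07 0 0 0.749 -1;0.291 -0.184 0.07 0 0 0.749 -1;0.291 -0.184 0.07 0 0 0.749 -1;0.291 -0.184 0.07 0 0 0.749 -1;0.291 -0.184 0.07 0 0 0.749 -1;0.291 -0.184 0.07 0 0 0.749 -1;0.291 -0.184 0.07 0 0 0.749 -1'
python3 - <<'E'
from h import *
np.set_printoptions(precision=4,suppress=True)
s=status.get_state();print(s['ee_pos'],s['eef_rot'],s['joint_positions'])
c=vision.get_calibration('wrist');p,d=vision.capture('wrist')
print(c); cv2.imwrite('pics/w1raw.png',p);cv2.imwrite('pics/w1.png',cv2.resize(p,(800,600),interpolation=cv2.INTER_CUBIC))
np.savez('pics/w1.npz',**c)
E
```

```text
time: 0.93
ee_pos: [0.4198, -0.3524, 0.151]
eef_rot: [[0.905, -0.426, -0.0], [-0.426, -0.905, 0.004], [-0.002, -0.003, -1.0]]
contact_force: [-0.7, 0.7, -0.4]
opening: 0.0872
gripper_force: 0.0
[ 0.4198 -0.3524  0.151 ] [[ 0.9047 -0.426  -0.0001]
 [-0.426  -0.9047  0.0038]
 [-0.0017 -0.0034 -1.    ]] [ 40.5119  10.608   -5.6393 103.1958   0.9415  66.3765 -80.6244]
{'intrinsics': array([[298.1132,   0.    , 253.667 ],
       [  0.    , 298.1132, 189.0525],
       [  0.    ,   0.    ,   1.    ]]), 'k1': -0.0638955699414915, 'R': array([[-0.4267, -0.9044, -0.0037],
       [-0.8669,  0.4078,  0.2866],
       [-0.2577,  0.1255, -0.958 ]]), 't': array([-0.1388,  0.4932,  0.4742])}
```

View pics/w1.png

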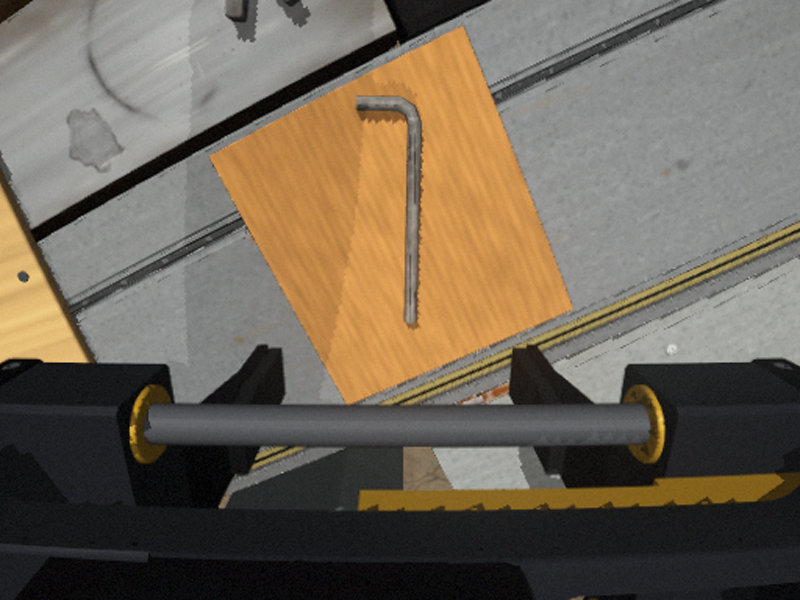

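The key is fully in view in the wrist camera (800-px scale): the tip is at (357,104), the arm's axis runs from (414,130) to (411,322), and the free end is at (411,325).

Run:
```python
from h import *
np.set_printoptions(precision=4,suppress=True)
s=status.get_state();print(s['ee_pos'],np.abs(s['dq']).max())
c=np.load('pics/w1.npz')
k=w(c,np.array([(357,104),(414,130),(411,325),(388,104)])*.64,.0115);print(k)
v=k[2]-k[1];v/=np.linalg.norm(v);print('yaw',np.degrees(np.arctan2(v[1],v[0]))-90)
g=k[2]-v*.033;print('grip',g)
t=np.array([.4155,-.3588]);R=s['eef_rot']
print('tool delta from cmd',(R[:2,:2].T@(g-t)),'toolx ang',np.degrees(np.arctan2(R[1,0],R[0,0])))
```

```text
[ 0.4177 -0.3556  0.1516] 3.875540539337183
[[ 0.5294 -0.3769]
 [ 0.5009 -0.4018]
 [ 0.3861 -0.3468]
 [ 0.5213 -0.3939]]
yaw 64.39823250450479
grip [ 0.4159 -0.3611]
tool delta from cmd [0.0013 0.0019] toolx ang -25.37035672317189
```

```bash
python3 -m pendant '0.001 0.002 0.04 0 0 0 -1;0.001 0.002 0.08 0 0 0 -1;0.001 0.002 0.11 0 0 0 -1;0.001 0.002 0.135 0 0 0 -1;0.001 0.002 0.146 0 0 0 -1;0.001 0.002 0.146 0 0 0 -1;0.001 0.002 0.146 0 0 0 -1;0.001 0.002 0.146 0 0 0 -1' 
python3 -m pendant '0 0 0 0 0 0 0.3;0 0 0 0 0 0 1;0 0 0 0 0 0 1;0 0 0 0 0 0 1;0 0 0 0 0 0 1;0 0 0 0 0 0 1;0 0 0 0 0 0 1;0 0 0 0 0 0 1;0 0 0 0 0 0 1;0 0 0 0 0 0 1' 40
```

```text
time: 1.65
ee_pos: [0.4156, -0.3625, 0.0073]
eef_rot: [[0.9, -0.435, 0.001], [-0.435, -0.9, -0.001], [0.001, 0.0, -1.0]]
contact_force: [0.0, 0.0, 0.7]
opening: 0.0868
gripper_force: 0.0
time: 2.48
ee_pos: [0.4157, -0.3615, 0.0065]
eef_rot: [[0.901, -0.434, -0.0], [-0.434, -0.901, 0.0], [-0.0, -0.0, -1.0]]
contact_force: [0.7, -0.0, -0.3]
opening: 0.0284
gripper_force: 0.0
```

```bash
python3 -m pendant '0 0 0.001 0 0 0 1;0 0 0.001 0 0 0 1;0 0 0.001 0 0 0 1;0 0 0.001 0 0 0 1;0 0 0.001 0 0 0 1;0 0 0.001 0 0 0 1;0 0 0.001 0 0 0 1' 40
```

```text
time: 3.07
ee_pos: [0.4156, -0.3614, 0.0055]
eef_rot: [[0.901, -0.434, -0.0], [-0.434, -0.901, 0.0], [-0.0, -0.0, -1.0]]
contact_force: [-0.1, 0.3, -0.4]
opening: 0.007
gripper_force: 40.0
```

```bash
python3 -m pendant '0 0 -0.03 0 0 0 1;0 0 -0.07 0 0 0 1;-0.01 -0.03 -0.085 0 0 -0.05 1;-0.027 -0.066 -0.085 0 0 -0.1 1;-0.042 -0.102 -0.085 0 0 -0.15 1;-0.057 -0.138 -0.085 0 0 -0.2 1;-0.072 -0.175 -0.085 0 0 -0.25 1;-0.087 -0.212 -0.085 0 0 -0.299 1;-0.102 -0.248 -0.085 0 0 -0.299 1;-0.117 -0.284 -0.085 0 0 -0.299 1' 40
python3 -m pendant '0 -0.02 0 0 0 0 1;-0.005 -0.04 0 0 0 0 1;-0.005 -0.047 0 0 0 0 1;-0.005 -0.047 0 0 0 0 1;-0.005 -0.047 0 0 0 0 1' 40
python3 - <<'E'
from h import *
np.set_printoptions(precision=4,suppress=True)
s=status.get_state();print(s['time'],s['ee_pos'],s['eef_rot'],s['opening'],np.abs(s['dq']).max())
for n in('wrist','top'):
    c=vision.get_calibration(n);p,d=vision.capture(n)
    cv2.imwrite(f'pics/{n}2raw.png',p);cv2.imwrite(f'pics/{n}2.png',cv2.resize(p,(800,600),interpolation=cv2.INTER_CUBIC));np.savez(f'pics/{n}2.npz',**c)
E
```

```text
time: 3.9
ee_pos: [0.4333, -0.0531, 0.0908]
eef_rot: [[0.989, -0.149, 0.001], [-0.149, -0.989, -0.0], [0.001, 0.0, -1.0]]
contact_force: [1.5, -0.3, -1.7]
opening: 0.0071
gripper_force: 40.0
time: 4.32
ee_pos: [0.4358, -0.0084, 0.0906]
eef_rot: [[0.989, -0.15, -0.0], [-0.15, -0.989, -0.0], [0.0, 0.0, -1.0]]
contact_force: [-0.0, -1.6, -0.3]
opening: 0.0068
gripper_force: 40.0
4.3167 [ 0.4358 -0.0084  0.0906] [[ 0.9888 -0.1496 -0.    ]
 [-0.1496 -0.9888 -0.0004]
 [ 0.      0.0003 -1.    ]] 0.006815339260147414 1.0682703985040676
```

View pics/wrist2.png

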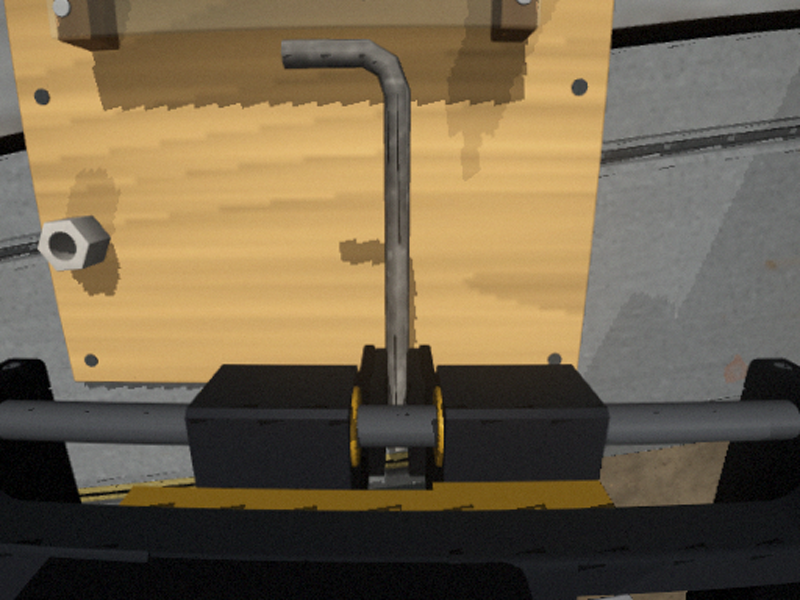

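In the wrist view the key is held straight. Its tip is at (282,54) and the hook's inner edge is at row 68. The rail feet's inner corners are at (118,48) and (493,40).

Run:
```python
from h import *
np.set_printoptions(precision=4,suppress=True)
c=np.load('pics/wrist2.npz')
o=np.array([.5714,.0148]);a=np.radians(-8.6);S=np.array([[np.cos(a),-np.sin(a)],[np.sin(a),np.cos(a)]])
T=np.array([.4358,-.0084]);print('tcp sled',S.T@(T-o))
f=lambda P,z:(w(c,np.array(P)*.64,z)-o)@S
k=w(c,np.array([(282,42),(282,68),(397,100),(397,300)])*.64,.095)
print('key in sled',(k-o)@S,'rel tcp',(k-T)@S)
print('rails',f([(118,48),(493,40)],.009))
print('board corners',f([(76,381),(577,371)],.009),'decoy',f([(63,245)],.029))
```

```text
tcp sled [-0.1306 -0.0432]
key in sled [[-0.0174 -0.0078]
 [-0.025  -0.0074]
 [-0.0348 -0.0433]
 [-0.1009 -0.0433]] rel tcp [[ 0.1132  0.0354]
 [ 0.1056  0.0358]
 [ 0.0958 -0.0001]
 [ 0.0297 -0.0001]]
rails [[ 0.0016  0.0929]
 [ 0.0024 -0.0893]]
board corners [[-0.1779  0.1485]
 [-0.1705 -0.1476]] decoy [[-0.0923  0.1241]]
```

```bash
python3 -m pendant '0 0 0.03 0 0 0 1;0 0 0.06 0 0 0 1;0 0 0.072 0 0 0 1;0 0 0.076 0 0 0 1;0 0 0.076 0 0 0 1;0 0 0.076 0 0 0 1' 40
python3 -m pendant '0.02 0 0 0 0 0 1;0.04 0 0 0 0 0 1;0.06 0 0 0 0 0 1;0.08 0 0 0 0 0 1;0.095 0 0 0 0 0 1;0.1 0 0 0 0 0 1;0.1 0 0 0 0 0 1;0.1 0 0 0 0 0 1' 40
python3 - <<'E'
from h import *
np.set_printoptions(precision=4,suppress=True)
s=status.get_state();print(s['time'],s['ee_pos'])
o=[]
for n in('wrist','top'):
    c=vision.get_calibration(n);p,d=vision.capture(n)
    cv2.imwrite(f'pics/{n}3raw.png',p);np.savez(f'pics/{n}3.npz',**c);o.append(p)
q=np.zeros((600,800,3),np.uint8);q[:300,:400]=cv2.resize(o[0],(400,300));
q[:300,400:]=cv2.resize(o[1][135:225,190:310],(400,300),interpolation=cv2.INTER_CUBIC)
q[300:,:]=cv2.resize(o[0][:150,56:456],(800,300),interpolation=cv2.INTER_CUBIC)
cv2.imwrite('pics/m3.png',q)
E
```

```text
time: 4.92
ee_pos: [0.4362, -0.0082, 0.0152]
eef_rot: [[0.989, -0.151, 0.001], [-0.151, -0.989, 0.0], [0.001, -0.0, -1.0]]
contact_force: [-0.4, -0.9, -0.8]
opening: 0.0071
gripper_force: 40.0
time: 5.58
ee_pos: [0.5343, -0.0226, 0.015]
eef_rot: [[0.989, -0.15, 0.0], [-0.15, -0.989, -0.0], [0.0, -0.0, -1.0]]
contact_force: [-0.6, 0.5, -1.1]
opening: 0.0069
gripper_force: 40.0
5.5833 [ 0.5343 -0.0226  0.015 ]
```

View pics/m3.png

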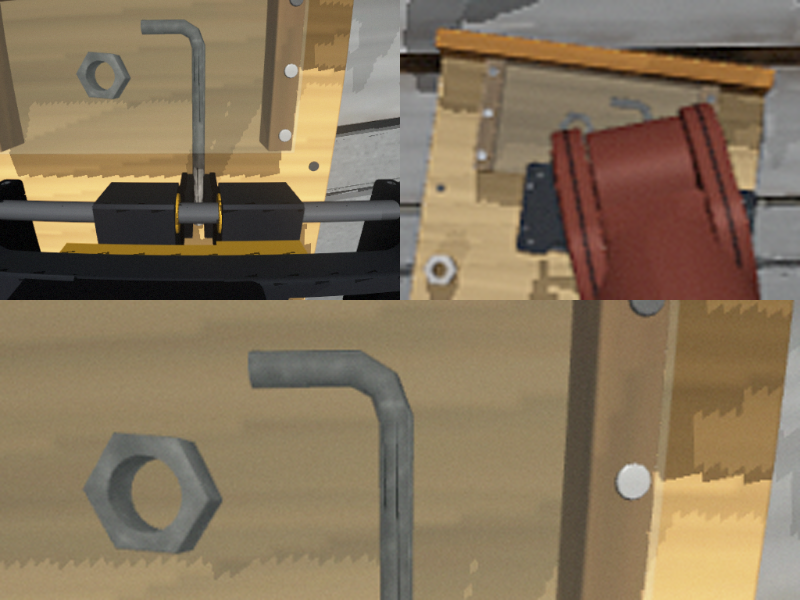

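The wrist crop shows the hook already behind the nut. The nut's top centre is at crop (157,490), the hook tip at (250,370) and the arm's axis at column 396.

Run:
```python
from h import *
np.set_printoptions(precision=4,suppress=True)
c=np.load('pics/wrist3.npz');R=lambda x,y:(56+x/2,(y-300)/2)
T=np.array([.5343,-.0226]);A=np.array([[.989,-.151],[-.151,-.989]])
for n,p,z in(('nut',R(153,492),.022),('tip inner',R(250,388),.018),('arm',R(396,490),.021)):
    print(n,(w(c,[p],z)[0]-T)@A)
```

```text
nut [ 0.081  -0.0611]
tip inner [ 0.1056 -0.036 ]
arm [ 0.081 -0.   ]
```

```bash
python3 -m pendant '0 -0.01 0 0 0 0 1;0 -0.02 0 0 0 0 1;0 -0.03 0 0 0 0 1;0 -0.037 0 0 0 0 1;0 -0.037 0 0 0 0 1;-0.004 -0.037 0 0 0 0 1;-0.008 -0.037 0 0 0 0 1;-0.012 -0.037 0 0 0 0 1;-0.016 -0.037 0 0 0 0 1;-0.02 -0.037 0 0 0 0 1' 40
python3 -m pendant '-0.006 0 0 0 0 0 1;-0.012 0 0 0 0 0 1;-0.018 0 0 0 0 0 1;-0.024 0 0 0 0 0 1;-0.03 0 0 0 0 0 1;-0.036 0 0 0 0 0 1;-0.042 0 0 0 0 0 1;-0.048 0 0 0 0 0 1;-0.052 0 0 0 0 0 1;-0.052 0 0 0 0 0 1' 40
python3 - <<'E'
from h import *
p,d=vision.capture('wrist');cv2.imwrite('pics/w4.png',p);np.savez('pics/w4.npz',**vision.get_calibration('wrist'))
E
```

```text
time: 6.52
ee_pos: [0.5198, 0.0166, 0.0146]
eef_rot: [[0.989, -0.15, -0.0], [-0.15, -0.989, -0.0], [-0.0, 0.0, -1.0]]
contact_force: [-0.3, -0.2, -1.9]
opening: 0.0069
gripper_force: 40.0
time: 7.35
ee_pos: [0.4679, 0.0248, 0.0145]
eef_rot: [[0.989, -0.149, -0.001], [-0.149, -0.989, -0.0], [-0.001, 0.0, -1.0]]
contact_force: [-0.2, -0.0, -0.8]
opening: 0.007
gripper_force: 40.0
```

View pics/w4.png

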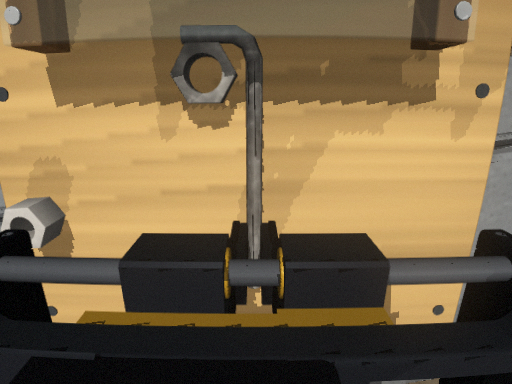

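The nut (203,72) is seated in the hook and has come out from under the cover. I'll draw it about 38 mm further, lower the key and release.

```bash
python3 -m pendant '-0.006 0 0 0 0 0 1;-0.012 0 0 0 0 0 1;-0.018 0 0 0 0 0 1;-0.024 0 0 0 0 0 1;-0.03 0 0 0 0 0 1;-0.035 0 0 0 0 0 1;-0.038 0 0 0 0 0 1;-0.038 0 0.001 0 0 0 1;-0.038 0 0.0025 0 0 0 1;-0.038 0 0.0025 0 0 0 1' 40
python3 -m pendant '0 0 0 0 0 0 0.7;0 0 0 0 0 0 0.5;0 0 0 0 0 0 0.3;0 0 0 0 0 0 0.3;0 0 0 0 0 0 0.3;0 0 0 0 0 0 0.3;0 0 0 0 0 0 0.3;0 0 0 0 0 0 0.3'
python3 -m pendant '0 0 -0.01 0 0 0 0.3;0 0 -0.03 0 0 0 0.3;0 0 -0.06 0 0 0 0.3;0 0 -0.1 0 0 0 0.3;0 0 -0.12 0 0 0 0.3;0 0 -0.12 0 0 0 0.3;0 0 -0.12 0 0 0 0.3;0 0 -0.12 0 0 0 0.3;0 0 -0.12 0 0 0 0.3'
python3 - <<'E'
from h import *
np.set_printoptions(precision=4,suppress=True)
c=vision.get_calibration('wrist');p,d=vision.capture('wrist');cv2.imwrite('pics/w5.png',p);np.savez('pics/w5.npz',**c)
E
```

```text
time: 8.23
ee_pos: [0.4313, 0.0304, 0.0118]
eef_rot: [[0.989, -0.15, -0.0], [-0.15, -0.989, 0.0], [-0.0, -0.0, -1.0]]
contact_force: [0.1, 1.2, -0.3]
opening: 0.0068
gripper_force: 40.0
time: 8.9
ee_pos: [0.4313, 0.0305, 0.0121]
eef_rot: [[0.989, -0.15, -0.0], [-0.15, -0.989, 0.0], [-0.0, -0.0, -1.0]]
contact_force: [-0.6, -0.3, -0.9]
opening: 0.0297
gripper_force: 0.0
time: 9.65
ee_pos: [0.4306, 0.0303, 0.1312]
eef_rot: [[0.989, -0.15, -0.002], [-0.15, -0.989, 0.0], [-0.002, 0.0, -1.0]]
contact_force: [0.3, 0.2, -0.6]
opening: 0.0308
gripper_force: 0.0
```

View pics/w5.png

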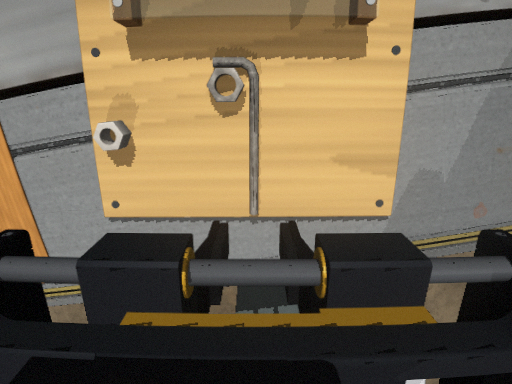

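The key lies on the floor, let go, and the nut is at (225,85), well out. I'll check the nut's position and hand in.

Run:
```python
from h import *
from rig import job
c=np.load('pics/w5.npz');o=np.array([.5714,.0148]);a=np.radians(-8.6);S=np.array([[np.cos(a),-np.sin(a)],[np.sin(a),np.cos(a)]])
n=((w(c,[(225,85)],.021)-o)@S)[0];print(n)
if -.16<n[0]<-.04: print(job.finish_job())
```

```text
[-0.05019372  0.01932785]
the job is handed in; nothing more can be done
None
```

The nut now lies about 50 mm in front of the cover on the open plywood floor, by my last camera measurement. The key has been put down and let go, the fingers stayed clear of the nut, and the job is handed in; no verdict came back.

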